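# Load the leather-moulding press and set its platen on the posts

## Task

Push the wooden forming block along the press's feed plate, between the two posts, until it is square against the back stop. Then take the drilled platen whose two holes match the posts (the longer one), and lower it level over both posts, without forcing or dropping it, until it lies flat on the block; let go and leave everything else on the bench where it is.

Things in the scene. Friction and masses are not known exactly. Their poses are not given: they have to be found in the camera images.
- press: Fixed moulding press, turned up to 17 degrees. Dark steel feed plate 300 mm (x -230 to +70) x 200 mm (y) x 20 mm thick, carrying two vertical posts and a back stop. Origin: on the bench, midway between the posts; x points from the open feed end (near the robot) to the back stop, z up. The posts stand at x = 0, y = +70 and -70 mm.
- post_left (a point): Top of the round steel post at the press's y = +70 mm, 160 mm above the bench. Post diameter 16 mm; the last 12 mm taper to 6 mm; a 22 mm collar, 6 mm high, at its foot on the feed plate.
- post_right (a point): Top of the equal post at the press's y = -70 mm.
- back_stop (a point): Middle of the face of the back stop, at the press's x = +45 mm on the feed plate: a low steel bar 130 mm along y, 18 mm higher than the feed plate.
- block: Loose pale-wood block 130 mm (x) x 100 mm (y) x 32 mm with a raised dark form 76 x 84 x 8 mm on top, about 0.4 kg. Starts on the feed plate 95 to 115 mm short of the stop, a little askew; slides freely, 12 mm room to each post. Origin: underside, below the form's middle; front face x = +45 mm, rear face (to push) x = -85 mm. Home: origin on the press's z axis, form's top 60 mm above the bench.
- platen: Loose aluminium platen to use: 80 mm (x) x 190 mm (y) x 12 mm, 20 mm through holes at y = +70 and -70 mm, about 0.5 kg; upright wooden handle on its middle 24 (x) x 70 (y) x 70 mm tall. Starts flat on the bench left or right of the press, long side roughly fore and aft. Origin: centre of underside. Either way round fits. Seated, its underside is 60 mm above the bench, posts 88 mm above its plate.
- platen_grip (a point): Grip point of the platen's handle, in its middle, 62 mm above the plate's underside (20 mm below the handle's top); pinch the 24 mm thickness, across the platen's x.
- short_platen: A shorter platen of the same kind that does not fit: plate 80 x 140 x 12 mm, holes 90 mm apart, same handle. It lies flat on the bench on the other side; leave it alone. Origin: centre of the underside, y along its length.
- spool: Upright thread spool, 64 mm across, 90 mm tall; not needed, leave it where it is. Origin: underside.
- glue_tin: Upright tin with a yellow band, 72 mm across, 90 mm tall; not needed, leave it where it is. Origin: underside.
- wax_jar: Squat amber jar, 70 mm across, 50 mm tall; not needed, leave it where it is. Origin: underside.
- oil_bottle: Upright white bottle, 60 mm across, 150 mm tall; not needed, leave it where it is. Origin: underside.
- mallet: Mallet lying on the bench, white head 48 mm thick and 90 mm long, wooden handle, about 220 mm long overall; not needed, leave it where it is. Origin: underside.
- awl: Wooden-handled awl lying on the bench, 160 mm long; not needed, leave it where it is. Origin: underside.
Not all that is in view belongs to the job. What is shaped like the block but orange, pink or yellow is not meant.

How it is judged:
On the way, in this order (a step that is already met when the one before it is completed fails the run):
1. the forming block stands between the posts, square against the back stop, the platen not yet on the posts (x of block in the frame of press between -0.005 and 0.005 m and y of block in the frame of press between -0.015 and 0.015 m and z of block in the frame of press below 0.023 m and angle between the x axis of block and the x axis of press, either way round below 0.07 rad and angle between block's own z axis and vertical below 0.05 rad and not (horizontal distance between platen and press below 0.05 m)), for 0.2 s.
2. the long platen is threaded level on both posts (horizontal distance between platen and press below 0.007 m and angle between the y axis of platen and the y axis of press, either way round below 0.07 rad and z of platen in the frame of press below 0.145 m and angle between platen's own z axis and vertical below 0.12 rad), for 0.1 s.
At the end, for the whole second after the job is handed in: Block on the back stop (within 5 mm), within 15 mm of midway between the posts, square within 4 degrees; long platen on both posts (centred within 7 mm, aligned within 4 degrees), at rest flat on the block: underside 57 to 63 mm above the bench, tilt under 2.3 degrees (x of block in the frame of press between -0.005 and 0.005 m and y of block in the frame of press between -0.015 and 0.015 m and z of block in the frame of press below 0.023 m and angle between the x axis of block and the x axis of press, either way round below 0.07 rad and angle between block's own z axis and vertical below 0.05 rad and horizontal distance between platen and press below 0.007 m and angle between the y axis of platen and the y axis of press, either way round below 0.07 rad and z of platen in the frame of press between 0.057 and 0.063 m and angle between platen's own z axis and vertical below 0.04 rad and linear speed of each of platen, block below 0.02 m/s and angular speed of platen below 0.1 rad/s); the robot touches nothing.
It fails at once if the platen is tilted more than 11 degrees while it is on the posts (horizontal distance between platen and press below 0.03 m and z of platen in the frame of press below 0.155 m and angle between platen's own z axis and vertical above 0.2 rad).
It fails at once if the platen is dropped down the posts (faster than 0.5 m/s) (horizontal distance between platen and press below 0.03 m and z of platen in the frame of press below 0.155 m and linear speed of platen above 0.5 m/s).
It fails at once if the platen is forced against the press with more than 60 N (contact force between platen and press above 60 N).
It fails at once if the short platen is moved more than 25 mm (distance of short_platen from where it was at the start of the episode above 0.025 m).
It fails at once if another thing on the bench is moved more than 30 mm (distance of any of spool, glue_tin, wax_jar, oil_bottle, mallet, awl from where it was at the start of the episode above 0.03 m).
It also fails if it takes over 62 s, if anything falls off the work surface, if the arm or the gripper's body presses on something with over 40 N, if the wrist force passes 120 N, or if a joint passes its speed limit or range.

## Robot

A 6-joint arm with a two-finger parallel gripper is mounted at the origin on the work surface. World frame = base frame: x ahead of the robot, y to its left, z up, the work surface at z = 0. Lengths are in m, angles in rad, forces in N, time in s.
With the tool pointing down it reaches from about 0.225 to 0.875 m from the base axis. Payload 3.4 kg.
Tool frame: the origin (TCP) lies at the very end of the fingers, on their centre line; the grasp point (between the pads) lies 19 mm behind it; z points along the fingers, y is the direction in which the jaws open and shut (so a half turn about z gives the same grasp; the last joint's range is limited). The gripper opens to 85 mm and grips with 20 to 120 N. Pads are 22 mm wide; open, the fingers measure 114 mm over their backs; the gripper's body (76 mm by 85 mm) begins 54 mm behind the grasp point. The pads swing forward as they close: fully open they stand 13 mm farther back than shut.
Start: joints at [1.097, 0.276, 1.505, -0, 1.361, -0.121], TCP at [0.199, 0.54, 0.231] pointing down, gripper open.
Joint ranges: [-2.89, 2.89], [-0.75, 2.08], [0.22, 2.7], [-1.18, 4.32], [0.11, 2.71], [-2.7, 2.7]. Speed limits (rad/s): [2.57, 2.57, 3.14, 3.14, 3.14, 3.14].

## Interface

Orientations are given as [roll, pitch, yaw] about the fixed x, y, z axes, in that order (R = Rz(yaw) Ry(pitch) Rx(roll)).
In Python, from rig import robot gives the robot as it stands.
- The arm moves only by the tool arm_command, never from a script. Its argument "moves" is a list of rows, each a list of 7 numbers: the turn, a rotation vector about the tool's x, y, z in degrees, then the shift along the tool's x, y, z in mm, then the opening, from 0 (shut) to 1 (fully open). In form: [[wx, wy, wz, tx, ty, tz, jaw], ...]. A call has 1 to 12 rows; each row is the pose to reach, as a shift and turn from the pose commanded when the call began, along the tool's axes at that moment; what a row does not reach only later rows make up. A row lasts 1/12 s, in which the tool goes at most 41.7 mm and 7.16 degrees, less where a joint would pass 70% of its speed; a pose out of reach is approached as far as the arm can. A call with a gripper value outside its range is refused whole. The fingers move at their own pace and stop on an object; "grip_force" is the grip in N (left out, the last holds). Time passes only in rows, so rows that repeat a pose let the fingers close. It gives the time, the measured TCP pose, the force and the opening at its end, in the units of the state.
- robot.sense(): the state, without advancing time (a new reading comes with each control period).
- robot.grab_frame(name): name is "scene" or "top" or "wrist"; returns the picture (480x640x3 uint8, blue, green, red); there is no depth.
- robot.camera_params(name): a dict with "intrinsics" (3x3 intrinsics, pixels), "R" (3x3) and "t" (3): a world point X has camera coordinates R X + t; the wrist camera has in their place "hand_eye" (4x4, takes a point from camera to tool coordinates, whose origin is the TCP and whose axes are the flange's). Camera axes: x right, y down, z forward; pixel columns grow to the right and rows downward; lengths in m; the calibration is good to about 2 mm. A picture is of the moment at which its call begins: read the wrist's pose just before it. camera_params takes no time and is no camera call.
- robot.close_job(): hands the job in, once; it reports no verdict.
Trained networks look in the newest picture that a camera, given by its name, has taken for a name from the list of things; names that differ only in an ending like _2 or _b are one class to them, and where a whole thing is asked for, a point or a joint stands for the part that bears it (a point fixed in the world has none). Each returns a list of dicts, best first, with "p" (0 to 1); they miss things now and then, are a little off and sometimes report something else, mostly with a low value. They report only what shows in the picture. A call takes as long as a camera call. They do not tell look-alikes from the thing itself.
- robot.recognise(label, camera): "position" ([x, y, z] in m, in world coordinates, good to about 4 mm: the middle of the surface that is visible of it).
The state is a dict: "time_s": time; "joints": joint angles; "qvel": joint speeds; "effort": joint torques, N m; "tool_pos": TCP position; "orientation": TCP orientation; "wrist_force": force on the tool from outside, world axes, zero at the start; "moment": the same for the moment, N m; "width": opening from 0.0 (shut) to 1.0 (fully open).
Only numpy, scipy, OpenCV 4.12 (cv2) and the standard library are available. Lean on these libraries where they do the work, as an engineer would, in place of code of your own. Each camera call takes 0.05 s, during which the arm holds its last target.

## Working session

There is one attempt and no reset: what is moved stays moved. The work goes in short steps, Python scripts to look and compute and a tool call to move; the robot and the scene stay as the last step left them, time stands still between calls to the robot, and variables do not carry over. Pictures are saved under pics/ and viewed, and the job is handed in when it is done.

Besides the shell and the picture viewer there is one more tool, called as a command line: name --pt "numbers of a row" for each row, then --argument value for the rest. arm_command: Moves the arm, as the interface text tells. Its arguments: {"type":"object","properties":{"moves":{"type":"array","items":{"type":"array","items":{"type":"number"}}},"grip_force":{"type":"number"}},"required":["moves"]}

```bash
mkdir -p pics; ls; python3 - <<'E'
from rig import robot
import cv2,numpy as np
np.set_printoptions(precision=4,suppress=True)
print(robot.sense())
for n in("scene","top"):
    im=robot.grab_frame(n);cv2.imwrite(f"pics/{n}0.png",im)
for n in("scene","top","wrist"):print(n,robot.camera_params(n))
for l in["press","post_left","post_right","back_stop","block","platen","platen_grip","short_platen"]:
    print(l,[(np.round(d["position"],3).tolist(),round(d["p"],2)) for d in robot.recognise(l,"top")][:3])
E
```

```text
pics
{'time_s': 0.0, 'joints': array([ 1.097 ,  0.2766,  1.5062, -0.    ,  1.3607, -0.121 ]), 'qvel': array([-0.0008, -0.0001, -0.0014,  0.0015, -0.0017,  0.0004]), 'effort': array([ -0.0013, -41.6782, -24.5805,  -0.0003,   0.011 ,  -0.    ]), 'tool_pos': array([0.1985, 0.5391, 0.2304]), 'orientation': array([-3.1397, -0.0002,  2.7887]), 'wrist_force': array([ 0.3367, -0.1891, -0.761 ]), 'moment': array([0.0252, 0.0297, 0.0139]), 'width': 0.997075687586226}
scene {'intrinsics': array([[436.1438,   0.    , 313.7142],
       [  0.    , 436.1438, 239.9829],
       [  0.    ,   0.    ,   1.    ]]), 'R': array([[-0.8518,  0.5238,  0.0082],
       [ 0.3259,  0.5421, -0.7745],
       [-0.4101, -0.6571, -0.6325]]), 't': array([ 0.4358, -0.0885,  1.47  ])}
top {'intrinsics': array([[532.7531,   0.    , 314.2068],
       [  0.    , 532.7531, 242.7686],
       [  0.    ,   0.    ,   1.    ]]), 'R': array([[-0.0287, -0.9996,  0.0063],
       [-0.9914,  0.0277, -0.1277],
       [ 0.1275, -0.0099, -0.9918]]), 't': array([0.0012, 0.5016, 1.2852])}
wrist {'intrinsics': array([[430.2363,   0.    , 313.4179],
       [  0.    , 430.2363, 244.9562],
       [  0.    ,   0.    ,   1.    ]]), 'hand_eye': array([[-0.0002, -0.9566, -0.2913,  0.0738],
       [ 1.    , -0.0002,  0.0002, -0.0002],
       [-0.0003, -0.2913,  0.9566, -0.1434],
       [ 0.    ,  0.    ,  0.    ,  1.    ]])}
press [([0.591, 0.012, 0.02], 0.96)]
post_left [([0.593, 0.01, 0.016], 0.73)]
post_right [([0.591, 0.013, 0.02], 0.98)]
back_stop [([0.594, 0.008, 0.021], 0.74), ([0.687, -0.334, 0.096], 0.52)]
block [([0.524, 0.007, 0.048], 0.9), ([0.315, -0.185, 0.031], 0.9), ([0.238, -0.404, 0.034], 0.7)]
platen [([0.423, 0.306, 0.013], 0.56), ([0.59, 0.012, 0.017], 0.44)]
platen_grip [([0.423, 0.303, 0.017], 0.71)]
short_platen [([0.507, -0.298, 0.009], 0.57)]
```

View pics/top0.png

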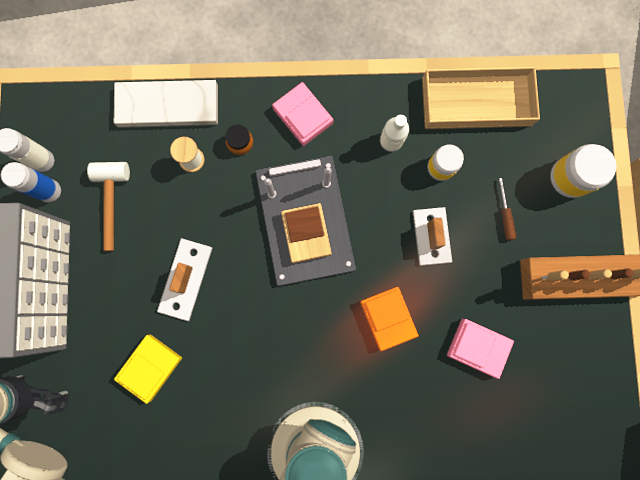

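View pics/scene0.png

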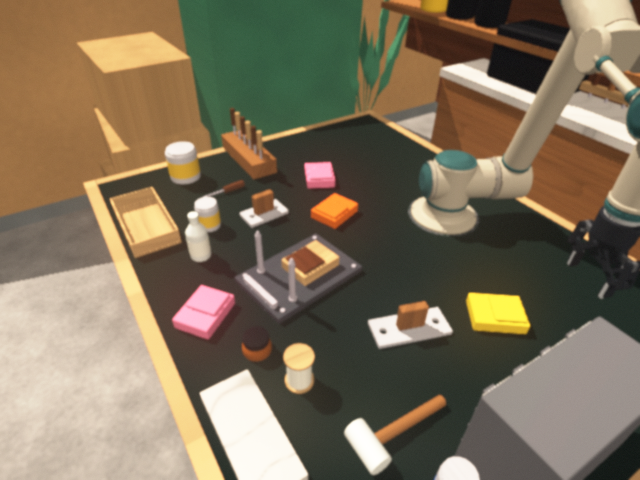

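The top view shows the press near (305,220), with its posts at about (268,185) and (327,175). The block is at (306,232), the long platen on the left at (185,280) and the short one on the right at (433,237). I'll zoom in to measure.

```bash
python3 - <<'E'
import cv2
im=cv2.imread("pics/top0.png")
a=im[145:295,240:365];cv2.imwrite("pics/c1.png",cv2.resize(a,(625,750)[:2],interpolation=cv2.INTER_CUBIC)[:600] if 0 else cv2.resize(a,None,fx=4,fy=4,interpolation=cv2.INTER_CUBIC))
a=im[230:330,145:225];cv2.imwrite("pics/c2.png",cv2.resize(a,None,fx=6,fy=6,interpolation=cv2.INTER_CUBIC))
E
```

```text
(no output)
```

View pics/c1.png

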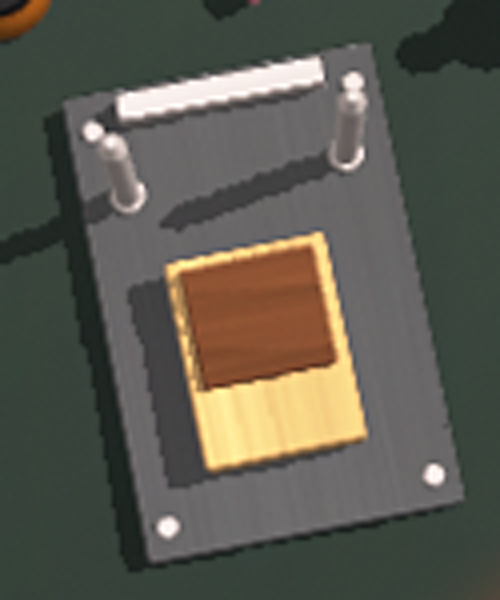

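View pics/c2.png

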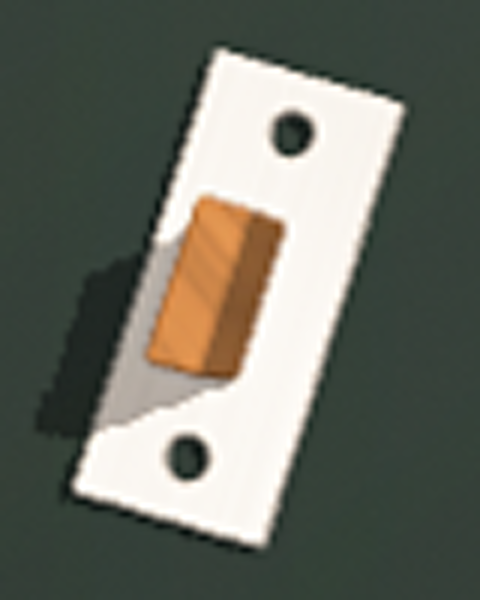

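```bash
cat > h.py <<'E'
import numpy as np,cv2
from scipy.optimize import least_squares
np.set_printoptions(precision=4,suppress=True)
def proj(P,cam,X):
    C=np.asarray(X)@P["R"].T+P["t"]; K=P["intrinsics"]
    return np.c_[K[0,0]*C[:,0]/C[:,2]+K[0,2],K[1,1]*C[:,1]/C[:,2]+K[1,2]]
def place(p,L):
    L=np.asarray(L,float);c,s=np.cos(p[2]),np.sin(p[2])
    return np.c_[p[0]+c*L[:,0]-s*L[:,1],p[1]+s*L[:,0]+c*L[:,1],L[:,2]]
def fit(P,L,px,p0):
    f=lambda p:(proj(P,0,place(p,L))-px).ravel()
    r=least_squares(f,p0); return r.x,r.fun.reshape(-1,2)
def wristP(s,C):
    "world->camera from state"
    from scipy.spatial.transform import Rotation as Ro
    T=np.eye(4);T[:3,:3]=Ro.from_euler('xyz',s["orientation"]).as_matrix();T[:3,3]=s["tool_pos"]
    M=np.linalg.inv(T@C["hand_eye"]);return dict(intrinsics=C["intrinsics"],R=M[:3,:3],t=M[:3,3])
E
python3 - <<'E'
from h import *
from rig import robot
P=robot.camera_params("top")
o=np.array([240,145])
f=lambda a,s,o:(np.array(a)+.5)/s-.5+o
px=f([(65,103),(370,45),(463,498),(150,562),(113,140),(352,88),(128,197),(346,155)],4,o)
L=[(.07,.1,.02),(.07,-.1,.02),(-.23,-.1,.02),(-.23,.1,.02),(0,.07,.16),(0,-.07,.16),(0,.07,.024),(0,-.07,.024)]
p,r=fit(P,L,px,[.59,.01,.1]);print("press",p,np.degrees(p[2]));print(r)
px=f([(165,267),(323,232),(367,437),(208,470),(185,272),(318,245),(336,362),(203,388)],4,o)
L=[(.045,.05,.052),(.045,-.05,.052),(-.085,-.05,.052),(-.085,.05,.052),(.038,.042,.06),(.038,-.042,.06),(-.038,-.042,.06),(-.038,.042,.06)]
L=[(x,y,z) for x,y,z in L]
b,r=fit(P,L,px,[.52,.01,.1]);print("block",b);print(r)
c,s=np.cos(p[2]),np.sin(p[2]);d=b-p
print("block in press",c*d[0]+s*d[1],-s*d[0]+c*d[1],np.degrees(d[2]))
o=np.array([145,230])
px=f([(215,47),(405,103),(265,548),(72,490),(293,133),(188,457)],6,o)
# y along +length; front-left etc, yaw: local y -> away
L=[(-.04,.095,.012),(.04,.095,.012),(.04,-.095,.012),(-.04,-.095,.012),(0,.07,.012),(0,-.07,.012)]
q,r=fit(P,L,px,[.42,.3,-1.9]);print("platen",q,np.degrees(q[2]));print(r)
E
```

```text
press [0.6427 0.0213 0.1671] 9.571559252691156
[[-0.7908 -1.0441]
 [ 0.138  -1.2779]
 [ 0.9227  0.6516]
 [-0.0771  0.3442]
 [-0.5769  0.4185]
 [ 0.2809  1.8015]
 [ 0.0531 -0.6204]
 [ 0.0702 -0.6152]]
block [0.545  0.0093 0.1715]
[[ 0.1518 -0.8037]
 [ 0.5804  0.0331]
 [ 0.3105  0.312 ]
 [-0.3403  0.1997]
 [-1.2582 -0.538 ]
 [-0.7421 -0.4844]
 [ 1.0236  0.4652]
 [ 0.2736  0.7725]]
block in press -0.09838641994691576 0.004465647893623038 0.2555190711792099
platen [ 0.423   0.3114 -1.8811] -107.77928852288406
[[ 0.659   0.4736]
 [-0.5715 -0.0447]
 [-0.5401 -0.6047]
 [ 0.6845 -0.0441]
 [-0.188   0.0609]
 [-0.044   0.188 ]]
```

```bash
cat >> h.py <<'E'
from scipy.spatial.transform import Rotation as Ro
PRESS=np.array([0.6427,0.0213,0.1671])
def pw(x,y,p=None):
    p=PRESS if p is None else p
    c,s=np.cos(p[2]),np.sin(p[2]);return np.array([p[0]+c*x-s*y,p[1]+s*x+c*y])
def delta(s,pos,yaw):
    R=Ro.from_euler('xyz',s["orientation"]);T=Ro.from_euler('xyz',[np.pi,0,yaw])
    w=(R.inv()*T).as_rotvec(degrees=True);t=R.inv().apply(np.array(pos)-s["tool_pos"])*1000
    return w,t,max(np.linalg.norm(w)/7.16,np.linalg.norm(t)/41.7)
E
python3 - <<'E'
from h import *
from rig import robot
s=robot.sense()
for z in(.2,.034):
    print(delta(s,[*pw(-.214,.004),z],PRESS[2]+np.pi))
print(pw(-.214,.004))
E
```

```text
(array([ -0.0016,  -0.0007, -29.7903]), array([-408.0624, -435.7745,   31.2763]), np.float64(14.33628738636704))
(array([ -0.0016,  -0.0007, -29.7903]), array([-408.0633, -435.7694,  197.2763]), np.float64(15.077975266683115))
[ 0.431  -0.0103]
```

arm_command --pt "0 0 -15 -200 -218 31 0.6" --pt "0 0 -15 -200 -218 31 0.6" --pt "0 0 -15 -200 -218 31 0.6" --pt "0 0 -15 -200 -218 31 0.6" --pt "0 0 -29.8 -408 -436 31 0.6" --pt "0 0 -29.8 -408 -436 31 0.6" --pt "0 0 -29.8 -408 -436 31 0.6" --pt "0 0 -29.8 -408 -436 31 0.6" --pt "0 0 -29.8 -408 -436 31 0.6" --pt "0 0 -29.8 -408 -436 31 0.6" --pt "0 0 -29.8 -408 -436 31 0.6" --pt "0 0 -29.8 -408 -436 31 0.6"

```text
time_s: 1.5
tool_pos: [0.3879, 0.0898, 0.2042]
orientation: [3.141, 0.001, -2.974]
wrist_force: [1.6, -0.1, -0.4]
width: 0.604
```

```bash
python3 - <<'E'
from h import *
from rig import robot
s=robot.sense();print(s["tool_pos"],s["orientation"],s["time_s"])
print(delta(s,[*pw(-.214,.004),.2],PRESS[2]+np.pi))
E
```

```text
[0.3879 0.0898 0.2042] [ 3.1415  0.0015 -2.9743] 1.5
(array([0.0067, 0.0854, 0.012 ]), array([ -25.8658, -105.9863,    4.2651]), np.float64(2.6182313160327233))
```

arm_command --pt "0 0 0 -26 -106 4 0.6" --pt "0 0 0 -26 -106 4 0.6" --pt "0 0 0 -26 -106 4 0.6" --pt "0 0 0 -26 -106 4 0.6" --pt "0 0 0 -26 -106 4 0.6"

```text
time_s: 1.92
tool_pos: [0.4311, -0.0095, 0.1997]
orientation: [3.141, -0.0, -2.978]
wrist_force: [0.9, 0.2, -0.6]
width: 0.602
```

```bash
python3 - <<'E'
from h import *
from rig import robot
s=robot.sense();print(s["tool_pos"],s["orientation"],s["time_s"],s["wrist_force"])
cv2.imwrite("pics/w1.png",robot.grab_frame("wrist"))
W=wristP(s,robot.camera_params("wrist"))
print(proj(W,0,place(PRESS,[(0,.07,.024),(0,-.07,.024),(.045,0,.02),(0,.07,.16),(0,-.07,.16)])))
print(delta(s,[*pw(-.214,.004),.034],PRESS[2]+np.pi))
E
```

```text
[ 0.4311 -0.0095  0.1997] [ 3.1409 -0.0003 -2.9777] 1.9167 [ 0.8981  0.1555 -0.5677]
[[386.4315 446.2554]
 [231.6547 446.811 ]
 [309.381  482.5039]
 [423.3635 613.1226]
 [190.8523 613.9706]]
(array([ 0.0401, -0.02  , -0.1817]), array([  0.1214,  -0.9797, 165.7318]), np.float64(3.9744538043472644))
```

View pics/w1.png

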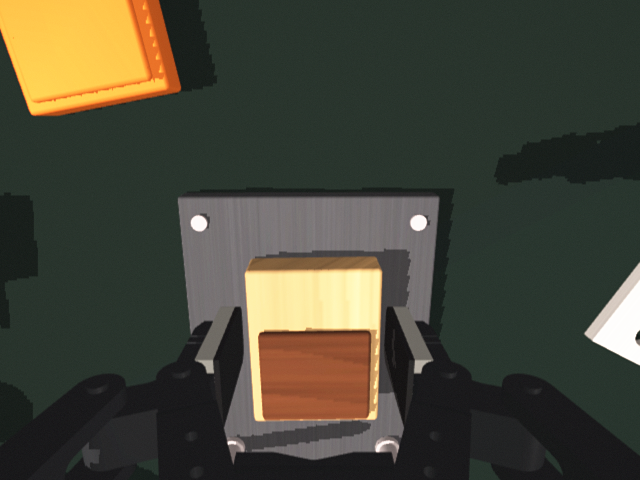

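```bash
python3 - <<'E'
from h import *
from rig import robot
s=robot.sense()
W=wristP(s,robot.camera_params("wrist"))
p,r=fit(W,[(-.23,.1,.02),(-.23,-.1,.02)],[(438,196.5),(179.5,197.5)],PRESS);print(p,r)
b,r=fit(W,[(-.085,.05,.052),(-.085,-.05,.052),(-.038,.042,.06),(-.038,-.042,.06),(.038,.042,.06),(.038,-.042,.06)],[(381,270),(246.5,271),(370,332),(259,333),(369,418),(261,419)],[.545,.01,.17]);print(b,r)
d=b-PRESS;print(Ro.from_euler('z',-PRESS[2]).apply([d[0],d[1],0]))
d=b-p;print(Ro.from_euler('z',-p[2]).apply([d[0],d[1],0]))
E
```

```text
[0.6444 0.0245 0.1693] [[ 2.4075  0.2   ]
 [-2.4045  0.2331]]
[0.5464 0.0118 0.1738] [[ 2.2901 -1.5428]
 [-2.1526 -1.3931]
 [ 1.5953  0.5665]
 [-1.8919  0.4994]
 [-0.4178  1.4594]
 [ 0.5881  1.3127]]
[-0.0965  0.0067  0.    ]
[-0.0987  0.004   0.    ]
```

arm_command --pt "0 0 0 0 -2 40 0.6" --pt "0 0 0 0 -2 80 0.6" --pt "0 0 0 0 -2 120 0.6" --pt "0 0 0 0 -2 150 0.6" --pt "0 0 0 0 -2 165 0.6" --pt "0 0 0 0 -2 165 0.6"

```text
time_s: 2.47
tool_pos: [0.4274, -0.0082, 0.0321]
orientation: [3.138, -0.008, -2.972]
wrist_force: [-0.1, -0.3, -0.9]
width: 0.601
```

arm_command --pt "0 0 0 -12 0 0 0.6" --pt "0 0 0 -24 0 0 0.6" --pt "0 0 0 -36 0 0 0.6" --pt "0 0 0 -47 0 0 0.6" --pt "0 0 0 -57 0 0 0.6" --pt "0 0 0 -67 0 0 0.6" --pt "0 0 0 -77 0 0 0.6" --pt "0 0 0 -87 0 0 0.6" --pt "0 0 0 -95 0 0 0.6" --pt "0 0 0 -101 0 0 0.6" --pt "0 0 0 -105 0 0 0.6" --pt "0 0 0 -105 0 0 0.6"

```text
time_s: 3.47
tool_pos: [0.5363, 0.0071, 0.0348]
orientation: [-3.141, 0.002, -2.974]
wrist_force: [0.1, -0.2, 0.2]
width: 0.603
```

```bash
python3 - <<'E'
from h import *
from rig import robot
s=robot.sense();print(s["tool_pos"],s["orientation"],s["time_s"],s["wrist_force"])
d=s["tool_pos"][:2]-PRESS[:2];print(Ro.from_euler('z',-PRESS[2]).apply([d[0],d[1],0]))
im=robot.grab_frame("top")
a=im[145:295,240:365];cv2.imwrite("pics/t2.png",cv2.resize(a,None,fx=4,fy=4,interpolation=cv2.INTER_CUBIC))
E
```

```text
[0.5363 0.0071 0.0348] [-3.1414  0.0021 -2.9744] 3.4667 [ 0.09   -0.1648  0.2249]
[-0.1073  0.0037  0.    ]
```

View pics/t2.png

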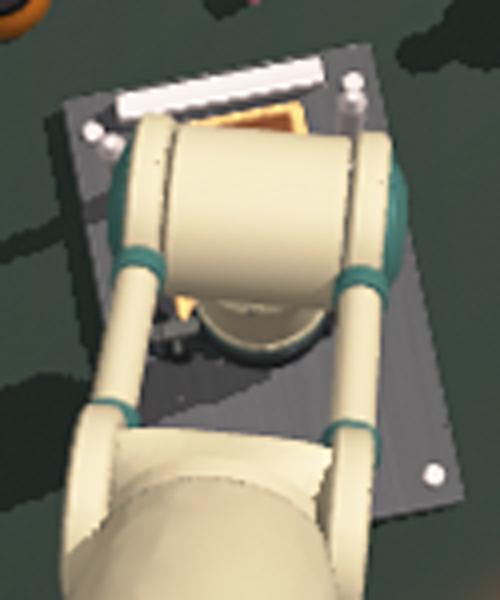

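The block's front edge shows at about (250,118), a few mm short of the stop. I'll move on in small steps.

arm_command --pt "0 0 0 -3 0 0 0.6" --pt "0 0 0 -6 0 0 0.6" --pt "0 0 0 -9 0 0 0.6" --pt "0 0 0 -10 0 0 0.6" --pt "0 0 0 -11 0 0 0.6" --pt "0 0 0 -11 0 0 0.6"

```text
time_s: 4.02
tool_pos: [0.5456, 0.0089, 0.0348]
orientation: [3.142, 0.0, -2.974]
wrist_force: [-2.7, -0.3, 0.1]
width: 0.603
```

arm_command --pt "0 0 0 -1 0 0 0.6" --pt "0 0 0 -2 0 0 0.6" --pt "0 0 0 -2 0 0 0.6"

```text
time_s: 4.27
tool_pos: [0.5479, 0.0093, 0.0348]
orientation: [3.141, 0.001, -2.974]
wrist_force: [-1.6, -0.6, 0.2]
width: 0.598
```

arm_command --pt "0 0 0 -1 0 0 0.6" --pt "0 0 0 -2 0 0 0.6" --pt "0 0 0 -2 0 0 0.6"

```text
time_s: 4.52
tool_pos: [0.5486, 0.0095, 0.0348]
orientation: [3.141, -0.002, -2.974]
wrist_force: [-4.2, -0.8, 3.1]
width: 0.601
```

arm_command --pt "0 0 0 -1 0 0 0.6" --pt "0 0 0 -2 0 0 0.6" --pt "0 0 0 -2 0 0 0.6"

```text
time_s: 4.77
tool_pos: [0.5487, 0.0096, 0.0348]
orientation: [3.141, -0.006, -2.974]
wrist_force: [-7.3, -3.0, 6.4]
width: 0.6
```

```bash
python3 - <<'E'
from h import *
from rig import robot
s=robot.sense();print(s["tool_pos"],s["wrist_force"],s["moment"])
d=s["tool_pos"][:2]-PRESS[:2];print(Ro.from_euler('z',-PRESS[2]).apply([d[0],d[1],0]))
E
```

```text
[0.5487 0.0096 0.0348] [-7.3194 -3.0323  6.3961] [-0.4405  1.2218 -0.0561]
[-0.0947  0.0041  0.    ]
```

Firm contact, with no further travel. I'll back off, lift, and look.

arm_command --pt "0 0 0 10 0 0 0.6" --pt "0 0 0 30 0 0 0.6" --pt "0 0 0 60 0 0 0.6" --pt "0 0 0 70 0 -40 0.6" --pt "0 0 0 70 0 -80 0.6" --pt "0 0 0 70 0 -120 0.6" --pt "0 0 0 70 0 -160 1" --pt "0 0 0 70 40 -190 1" --pt "0 0 0 70 80 -190 1" --pt "0 0 0 70 120 -190 1" --pt "0 0 0 70 160 -190 1" --pt "0 0 0 70 160 -190 1"

```text
time_s: 5.77
tool_pos: [0.4552, 0.1628, 0.2258]
orientation: [3.136, 0.005, -2.968]
wrist_force: [0.5, -1.2, -0.8]
width: 0.998
```

```bash
python3 - <<'E'
from h import *
from rig import robot
s=robot.sense();print(s["tool_pos"],s["orientation"],s["time_s"])
im=robot.grab_frame("top");cv2.imwrite("pics/t3f.png",im)
a=im[145:295,240:365];cv2.imwrite("pics/t3.png",cv2.resize(a,None,fx=4,fy=4,interpolation=cv2.INTER_CUBIC))
E
```

```text
[0.4552 0.1628 0.2258] [ 3.1358  0.0048 -2.9683] 5.7667
```

View pics/t3.png

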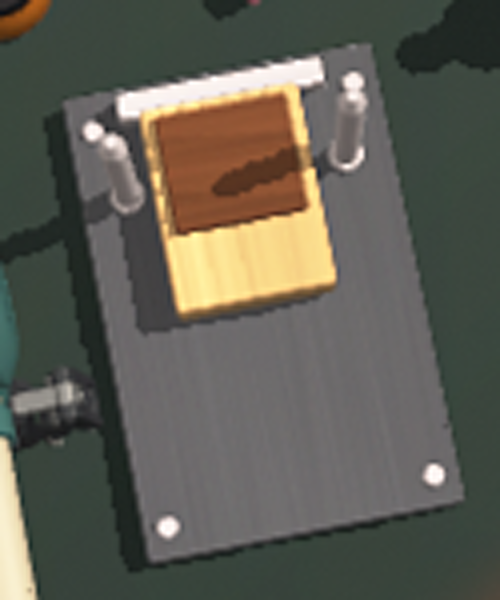

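The block sits flush on the stop: its front edge runs (143,115) to (297,85), along the stop bar. Next I go over the platen.

```bash
python3 - <<'E'
from h import *
from rig import robot
s=robot.sense()
print(delta(s,[.423,.3114,.2],2.832))
E
```

```text
(array([ 0.1791,  0.1955, 27.6664]), array([  6.2581, 154.7545,  25.7925]), np.float64(3.8641962601103703))
```

arm_command --pt "0 0 7 2 40 7 1" --pt "0 0 14 4 80 14 1" --pt "0 0 21 5 120 20 1" --pt "0 0 27.7 6 155 26 1" --pt "0 0 27.7 6 155 26 1" --pt "0 0 27.7 6 155 26 1" --pt "0 0 27.7 6 155 26 1"

```text
time_s: 6.4
tool_pos: [0.4248, 0.3074, 0.1986]
orientation: [-3.141, 0.001, 2.827]
wrist_force: [0.6, -0.5, -0.5]
width: 0.999
```

```bash
python3 - <<'E'
from h import *
from rig import robot
s=robot.sense();print(s["tool_pos"],s["orientation"],s["time_s"])
im=robot.grab_frame("wrist");cv2.imwrite("pics/w4.png",im)
W=wristP(s,robot.camera_params("wrist"))
print(proj(W,0,place([.423,.3114,-1.8811],[(0,.07,.012),(0,-.07,.012),(.012,.035,.082),(-.012,.035,.082),(.012,-.035,.082),(-.012,-.035,.082),(-.04,-.095,.012),(.04,-.095,.012)])))
E
```

```text
[0.4248 0.3074 0.1986] [-3.1414  0.0012  2.8273] 6.4
[[317.9015 291.218 ]
 [317.695  114.8721]
 [300.472  284.0641]
 [337.3953 283.9202]
 [298.9694 176.0413]
 [338.8095 175.8754]
 [373.4321  78.211 ]
 [261.8881  78.7024]]
```

View pics/w4.png

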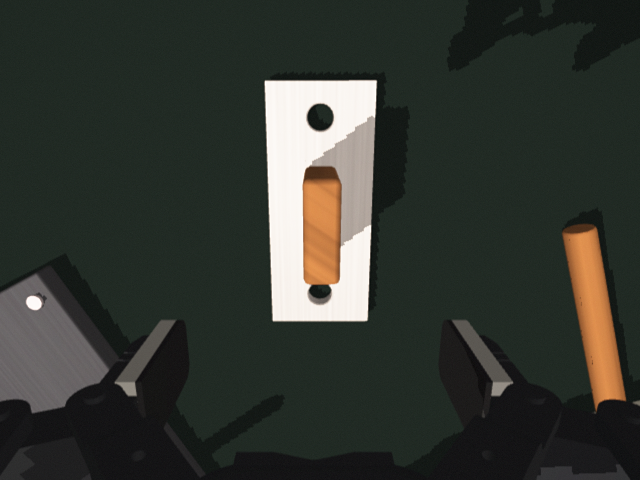

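The long platen is straight below, with its holes at (320,117) and (320,293) and the handle at cols 303–341.

```bash
python3 - <<'E'
from h import *
from rig import robot
s=robot.sense()
W=wristP(s,robot.camera_params("wrist"))
L=[(0,-.07,.012),(.04,-.095,.012),(-.04,-.095,.012),(.04,.095,.012),(-.04,.095,.012)]
q,r=fit(W,L,[(320,117),(265,80.5),(377,80.5),(272.5,320.5),(368,320.5)],[.423,.31,-1.88]);print(q,r)
q=(q+np.array([.423,.3114,-1.8811])*0.0)
print(delta(s,[q[0],q[1],.043],q[2]+np.pi/2+np.pi))
E
```

```text
[ 0.4252  0.3123 -1.8843] [[ 0.6652  0.0528]
 [ 0.1076  0.3992]
 [-0.584   0.1324]
 [ 0.473  -0.3425]
 [-0.6776 -0.5423]]
(array([-0.0083,  0.0705, -0.1205]), array([  1.5612,   5.3665, 155.8627]), np.float64(3.740117154517839))
```

arm_command --pt "0 0 0 1 5 40 1" --pt "0 0 0 1 5 80 1" --pt "0 0 0 1 5 115 1" --pt "0 0 0 1 5 140 1" --pt "0 0 0 1 5 155 1" --pt "0 0 0 1 5 155 1" --pt "0 0 0 1 5 155 1"

```text
time_s: 7.03
tool_pos: [0.4253, 0.3115, 0.0438]
orientation: [-3.141, -0.0, 2.824]
wrist_force: [-0.0, -0.2, -0.4]
width: 0.999
```

arm_command --pt "0 0 0 0 0 0 0.5" --pt "0 0 0 0 0 0 0.3" --pt "0 0 0 0 0 0 0.2" --pt "0 0 0 0 0 0 0.2" --pt "0 0 0 0 0 0 0.2" --pt "0 0 0 0 0 0 0.2" --pt "0 0 0 0 0 0 0" --pt "0 0 0 0 0 0 0" --pt "0 0 0 0 0 0 0" --grip_force 70

```text
time_s: 7.78
tool_pos: [0.4249, 0.313, 0.0447]
orientation: [3.141, 0.001, 2.826]
wrist_force: [-0.8, -1.8, 6.1]
width: 0.274
```

```bash
python3 - <<'E'
from h import *
from rig import robot
s=robot.sense();print(s["tool_pos"],s["orientation"],s["time_s"],s["width"],s["wrist_force"])
im=robot.grab_frame("wrist");cv2.imwrite("pics/w5.png",im)
E
```

```text
[0.4249 0.313  0.0447] [3.141  0.0009 2.8259] 7.7833 0.2737407271100098 [-0.8335 -1.7872  6.0711]
```

View pics/w5.png

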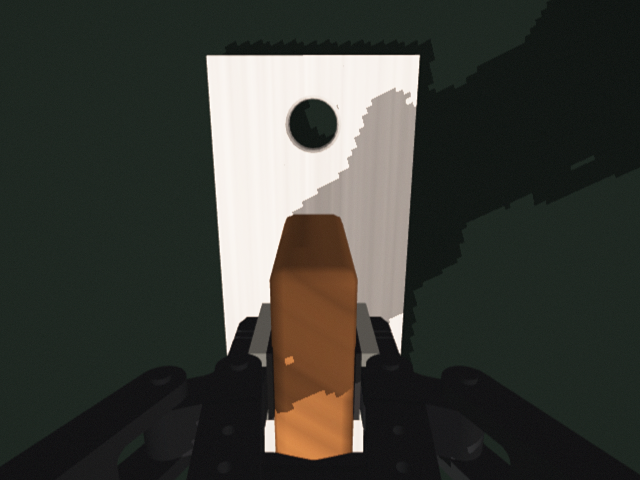

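Gripped: the width is 23 mm, matching the handle. The far hole is at (312,125) and the plate corners at (207,55) and (420,55). I'll compute the platen pose in the tool.

```bash
python3 - <<'E'
from h import *
from rig import robot
s=robot.sense()
W=wristP(s,robot.camera_params("wrist"))
L=[(0,-.07,.012),(.04,-.095,.012),(-.04,-.095,.012),]
q,r=fit(W,L,[(312,125.5),(207,55.5),(420,55.5)],[.423,.31,-1.88]);print(q,r)
R=Ro.from_euler('xyz',s["orientation"]);print(R.inv().apply(np.array([q[0],q[1],0])-s["tool_pos"])*1000, np.degrees(q[2]+np.pi/2+np.pi-s["orientation"][2]))
E
```

```text
[ 0.425   0.3125 -1.8885] [[ 0.9667 -0.8524]
 [ 0.0111  0.1242]
 [-0.9368  0.5937]]
[-0.2283 -0.487  44.7071] -0.11953878682446921
```

arm_command --pt "0 0 0 0 0 -15 0" --pt "0 0 0 0 0 -30 0" --pt "0 0 0 0 0 -60 0" --pt "0 0 0 0 0 -95 0" --pt "0 0 0 0 0 -130 0" --pt "0 0 0 0 0 -165 0" --pt "0 0 0 0 0 -195 0" --pt "0 0 0 0 0 -200 0" --pt "0 0 0 0 0 -200 0"

```text
time_s: 8.58
tool_pos: [0.4253, 0.3135, 0.2452]
orientation: [3.139, 0.002, 2.826]
wrist_force: [0.4, -0.2, -5.0]
width: 0.276
```

```bash
python3 - <<'E'
from h import *
from rig import robot
s=robot.sense();print(s["tool_pos"],s["orientation"],s["time_s"],s["width"],s["wrist_force"],s["moment"])
im=robot.grab_frame("wrist");cv2.imwrite("pics/w6.png",im)
print(delta(s,[*pw(0,0,[.643,.0225,.168]),.245],.168+np.pi/2))
E
```

```text
[0.4253 0.3135 0.2452] [3.1388 0.0024 2.8257] 8.5833 0.276285252298467 [ 0.3668 -0.2105 -5.0148] [ 0.0291  0.0493 -0.0037]
(array([ 0.2214,  0.0376, 62.2754]), array([-297.3656, -208.9321,    0.2962]), np.float64(8.715269819295791))
```

View pics/w6.png

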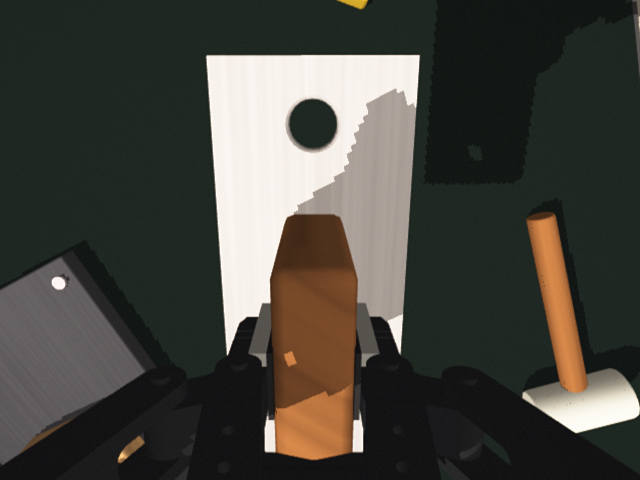

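Lifted level, and the platen has not shifted in the grip. Moving above the posts at 200 mm underside height.

arm_command --pt "0 0 6 -28 -20 0 0" --pt "0 0 12 -56 -39 0 0" --pt "0 0 18 -84 -59 0 0" --pt "0 0 24 -112 -79 0 0" --pt "0 0 30 -140 -98 0 0" --pt "0 0 36 -168 -118 0 0" --pt "0 0 42 -196 -138 0 0" --pt "0 0 48 -224 -157 0 0" --pt "0 0 54 -252 -177 0 0" --pt "0 0 59 -278 -196 0 0" --pt "0 0 62.3 -297 -209 0 0" --pt "0 0 62.3 -297 -209 0 0"

```text
time_s: 9.63
tool_pos: [0.6436, 0.017, 0.2388]
orientation: [-3.137, 0.002, 1.732]
wrist_force: [0.5, 0.9, -4.3]
width: 0.269
```

arm_command --pt "0 0 0 0 0 0 0" --pt "0 0 0 0 0 0 0" --pt "0 0 0 0 0 0 0"

```text
time_s: 9.88
tool_pos: [0.6405, 0.0229, 0.242]
orientation: [-3.138, -0.002, 1.739]
wrist_force: [-0.9, 0.3, -4.3]
width: 0.277
```

```bash
python3 - <<'E'
from h import *
from rig import robot
s=robot.sense();print(s["tool_pos"],s["orientation"],s["time_s"],s["width"],s["wrist_force"],s["moment"])
im=robot.grab_frame("wrist");cv2.imwrite("pics/w7.png",im)
sc=robot.grab_frame("scene");cv2.imwrite("pics/s7.png",cv2.resize(sc[190:340,200:400],None,fx=4,fy=4,interpolation=cv2.INTER_CUBIC))
W=wristP(s,robot.camera_params("wrist"))
P=[.643,.0225,.168]
print(proj(W,0,place(P,[(0,.07,.16),(0,.07,.148)])))
print(delta(s,[*pw(0,0,P),.245],.168+np.pi/2))
E
```

```text
[0.6405 0.0229 0.242 ] [-3.1378 -0.0016  1.7393] 9.8833 0.27682996073992855 [-0.9117  0.2782 -4.2742] [ 0.0069 -0.025   0.0036]
[[318.1898 124.1647]
 [318.0406 123.6889]]
(array([-0.2169, -0.091 ,  0.0295]), array([-0.8649,  2.4215, -3.0354]), np.float64(0.09539962509185053))
```

View pics/w7.png

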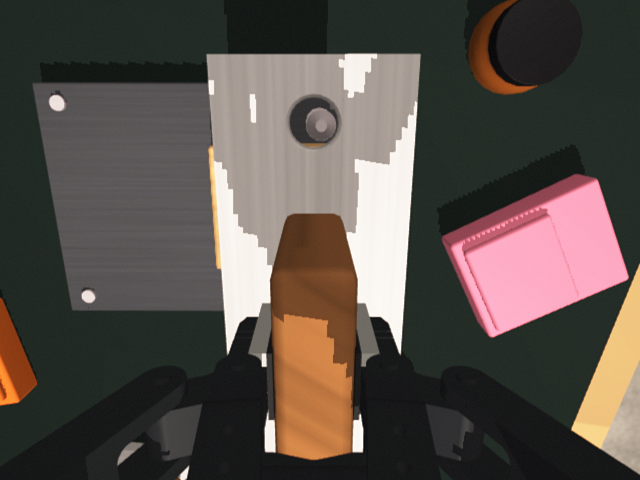

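View pics/s7.png

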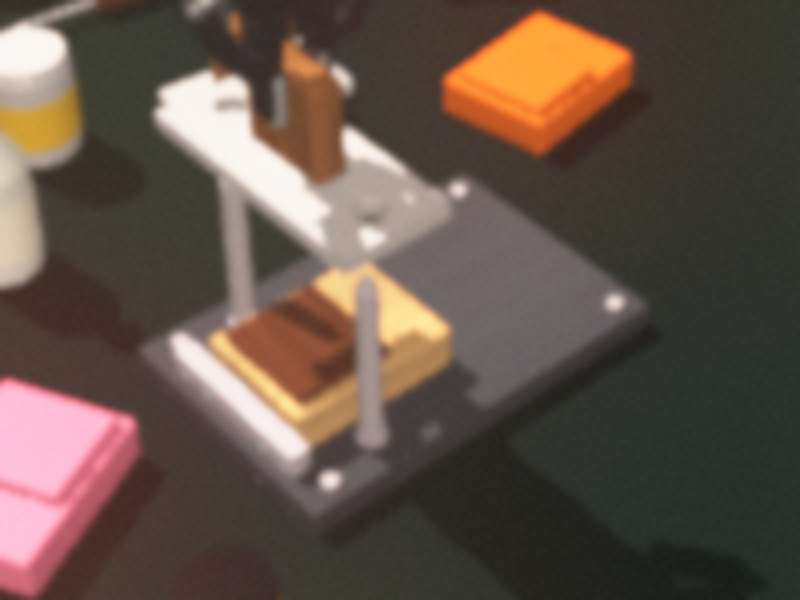

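The post tip shows through the hole at (319,124), against a predicted (318,124), so the press pose is right. I'll correct laterally, go down to 7 mm above the tips, and check again.

arm_command --pt "0 0 0 -0.7 2.5 8 0" --pt "0 0 0 -0.7 2.5 18 0" --pt "0 0 0 -0.7 2.5 27 0" --pt "0 0 0 -0.7 2.5 30 0" --pt "0 0 0 -0.7 2.5 30 0" --pt "0 0 0 -0.7 2.5 30 0"

```text
time_s: 10.48
tool_pos: [0.6443, 0.0217, 0.2133]
orientation: [-3.141, -0.0, 1.738]
wrist_force: [0.6, -0.5, -4.7]
width: 0.27
```

```bash
python3 - <<'E'
from h import *
from rig import robot
s=robot.sense();print(s["tool_pos"],s["orientation"],s["time_s"],s["width"],s["wrist_force"],s["moment"])
im=robot.grab_frame("wrist");cv2.imwrite("pics/w8.png",im)
cv2.imwrite("pics/w8c.png",cv2.resize(im[80:170,260:370],None,fx=6,fy=6,interpolation=cv2.INTER_CUBIC))
W=wristP(s,robot.camera_params("wrist"))
P=[.643,.0225,.168]
print(proj(W,0,place(P,[(0,.07,.16),(0,.07,.148)])))
print(delta(s,[*pw(0,0,P),s["tool_pos"][2]],.168+np.pi/2))
# where hole axis should be in image: platen at tool offset (-.2,-.3,44.7)
R=Ro.from_euler('xyz',s["orientation"])
T=lambda v:s["tool_pos"]+R.apply(np.array(v))
print(proj(W,0,[T([.0698,-.0003,.0327]),T([.0698,-.0003,.0447]),T([.0698,-.0003,.052])]))
E
```

```text
[0.6443 0.0217 0.2133] [-3.1407 -0.0003  1.7382] 10.4833 0.27042760193206394 [ 0.6306 -0.4797 -4.7086] [0.0271 0.0205 0.0224]
[[310.0069 120.9823]
 [310.2303 120.5876]]
(array([-0.0499, -0.0174, -0.0367]), array([ 0.9926, -1.1215,  0.0013]), np.float64(0.035916510884776945))
[[311.6845 124.9041]
 [311.8006 124.2097]
 [311.8643 123.8287]]
```

View pics/w8c.png

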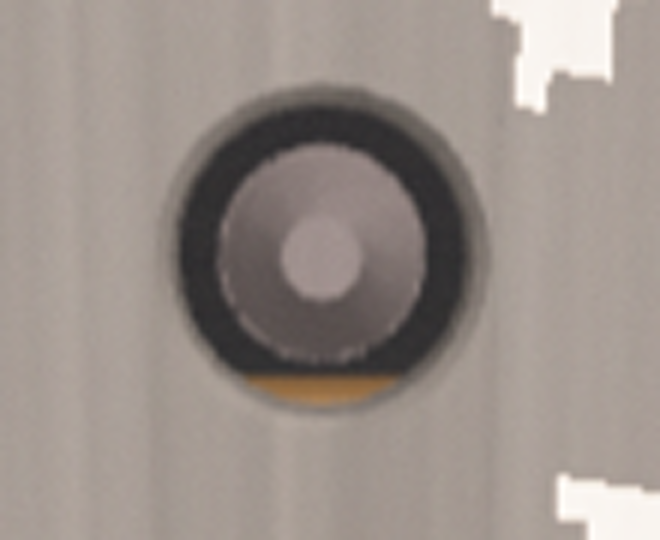

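The post is concentric in the hole to well under 1 mm. Lowering slowly, watching the force.

arm_command --pt "0 0 0 0 0 4 0" --pt "0 0 0 0 0 8 0" --pt "0 0 0 0 0 12 0" --pt "0 0 0 0 0 16 0" --pt "0 0 0 0 0 20 0" --pt "0 0 0 0 0 24 0" --pt "0 0 0 0 0 28 0" --pt "0 0 0 0 0 32 0" --pt "0 0 0 0 0 32 0"

```text
time_s: 11.28
tool_pos: [0.6439, 0.0217, 0.1807]
orientation: [-3.14, -0.001, 1.738]
wrist_force: [-0.5, 0.3, -5.1]
width: 0.269
```

```bash
python3 - <<'E'
from h import *
from rig import robot
s=robot.sense();print(s["tool_pos"],s["orientation"],s["time_s"],s["width"],s["wrist_force"],s["moment"])
im=robot.grab_frame("wrist")
cv2.imwrite("pics/w9c.png",cv2.resize(im[50:450,160:480],None,fx=1.4,fy=1.4,interpolation=cv2.INTER_CUBIC))
sc=robot.grab_frame("scene");cv2.imwrite("pics/s9.png",cv2.resize(sc[190:340,200:400],None,fx=4,fy=4,interpolation=cv2.INTER_CUBIC))
E
```

```text
[0.6439 0.0217 0.1807] [-3.1397 -0.0005  1.7381] 11.2833 0.26912804743745405 [-0.4567  0.2584 -5.1252] [-0.0237 -0.0586  0.0003]
```

View pics/w9c.png

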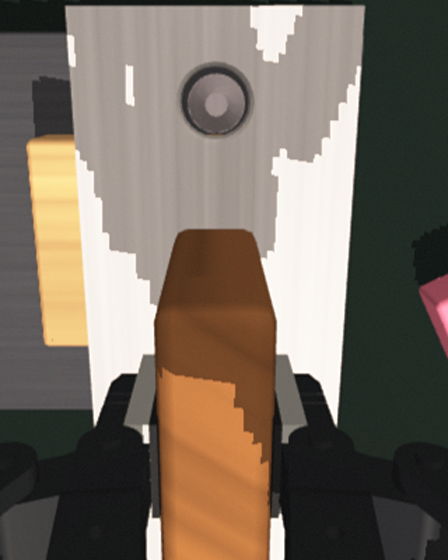

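View pics/s9.png

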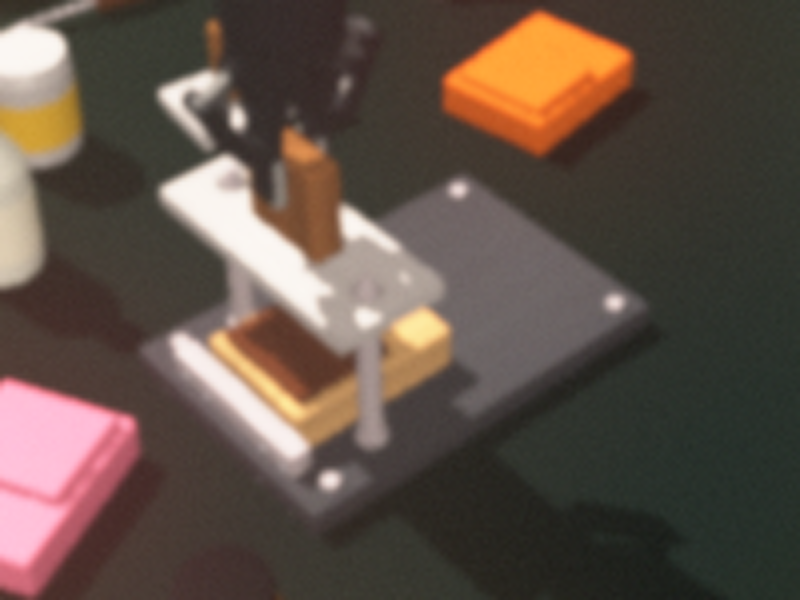

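Both holes are threaded past the tapers with no side force. Continuing down.

arm_command --pt "0 0 0 0 0 6 0" --pt "0 0 0 0 0 12 0" --pt "0 0 0 0 0 18 0" --pt "0 0 0 0 0 24 0" --pt "0 0 0 0 0 30 0" --pt "0 0 0 0 0 36 0" --pt "0 0 0 0 0 42 0" --pt "0 0 0 0 0 48 0" --pt "0 0 0 0 0 54 0" --pt "0 0 0 0 0 60 0" --pt "0 0 0 0 0 65 0" --pt "0 0 0 0 0 68 0"

```text
time_s: 12.38
tool_pos: [0.6441, 0.0217, 0.1129]
orientation: [-3.141, -0.0, 1.738]
wrist_force: [-0.2, 0.3, -4.8]
width: 0.271
```

arm_command --pt "0 0 0 0 0 0 0" --pt "0 0 0 0 0 1 0" --pt "0 0 0 0 0 2 0" --pt "0 0 0 0 0 3 0" --pt "0 0 0 0 0 4 0" --pt "0 0 0 0 0 5 0" --pt "0 0 0 0 0 6 0" --pt "0 0 0 0 0 6 0"

```text
time_s: 13.05
tool_pos: [0.6443, 0.0217, 0.1077]
orientation: [-3.141, -0.0, 1.738]
wrist_force: [0.8, -0.0, -4.2]
width: 0.272
```

arm_command --pt "0 0 0 0 0 1 0" --pt "0 0 0 0 0 2 0" --pt "0 0 0 0 0 2 0"

```text
time_s: 13.3
tool_pos: [0.6444, 0.0217, 0.1056]
orientation: [-3.141, -0.0, 1.738]
wrist_force: [0.4, -0.8, -4.6]
width: 0.272
```

arm_command --pt "0 0 0 0 0 0.5 0" --pt "0 0 0 0 0 1 0" --pt "0 0 0 0 0 1 0"

```text
time_s: 13.55
tool_pos: [0.6445, 0.0217, 0.105]
orientation: [3.141, -0.0, 1.738]
wrist_force: [-0.1, -0.1, -4.0]
width: 0.27
```

arm_command --pt "0 0 0 0 0 0.5 0" --pt "0 0 0 0 0 1 0" --pt "0 0 0 0 0 1 0"

```text
time_s: 13.8
tool_pos: [0.6446, 0.0218, 0.1049]
orientation: [3.141, 0.0, 1.738]
wrist_force: [-2.8, 1.6, 2.8]
width: 0.273
```

arm_command --pt "0 0 0 0 0 0.5 0" --pt "0 0 0 0 0 1 0" --pt "0 0 0 0 0 1 0"

```text
time_s: 14.05
tool_pos: [0.6445, 0.0219, 0.1048]
orientation: [3.14, 0.0, 1.738]
wrist_force: [-4.6, 2.1, 8.6]
width: 0.268
```

It rests on the block: TCP 104.8 mm, so the underside is about 60 mm up, and the force has turned upward. Releasing.

arm_command --pt "0 0 0 0 0 -1 0.35" --pt "0 0 0 0 0 -1 0.5" --pt "0 0 0 0 0 -1 0.7" --pt "0 0 0 0 0 -1 0.9" --pt "0 0 0 0 0 -1 1" --pt "0 0 0 0 0 -1 1"

```text
time_s: 14.55
tool_pos: [0.6446, 0.0216, 0.1036]
orientation: [-3.141, -0.0, 1.738]
wrist_force: [0.3, -0.2, -0.7]
width: 0.997
```

arm_command --pt "0 0 0 0 0 -10 1" --pt "0 0 0 0 0 -25 1" --pt "0 0 0 0 0 -45 1" --pt "0 0 0 0 0 -75 1" --pt "0 0 0 0 0 -105 1" --pt "0 0 0 0 0 -135 1" --pt "0 0 0 0 0 -150 1" --pt "0 0 0 40 0 -150 1" --pt "0 0 0 80 20 -150 1" --pt "0 0 0 120 40 -150 1" --pt "0 0 0 160 60 -150 1" --pt "0 0 0 200 80 -150 1"

```text
time_s: 15.55
tool_pos: [0.6867, 0.2222, 0.2552]
orientation: [3.14, -0.0, 1.738]
wrist_force: [1.2, 0.0, -1.1]
width: 1.004
```

```bash
python3 - <<'E'
from h import *
from rig import robot
s=robot.sense();print(s["tool_pos"],s["time_s"],s["width"],s["wrist_force"])
im=robot.grab_frame("top");cv2.imwrite("pics/t10f.png",im)
a=im[145:295,240:365];cv2.imwrite("pics/t10.png",cv2.resize(a,None,fx=4,fy=4,interpolation=cv2.INTER_CUBIC))
sc=robot.grab_frame("scene");cv2.imwrite("pics/s10.png",cv2.resize(sc[190:340,200:400],None,fx=4,fy=4,interpolation=cv2.INTER_CUBIC))
P=robot.camera_params("top")
print((proj(P,0,place([.6435,.0225,.168],[(.04,.095,.072),(.04,-.095,.072),(-.04,-.095,.072),(-.04,.095,.072),(-.085,.05,.052),(-.085,-.05,.052)]))-[240,145])*4)
E
```

```text
[0.6867 0.2222 0.2552] 15.55 1.0044590269784421 [ 1.2227  0.0076 -1.0944]
[[ 66.3857 119.2348]
 [372.0378  60.4894]
 [398.3756 186.1576]
 [ 90.4884 245.9318]
 [179.2973 309.2206]
 [339.5376 277.9196]]
```

View pics/t10.png

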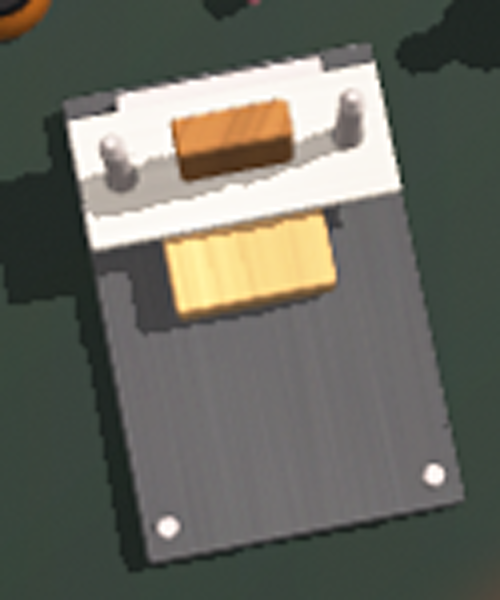

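View pics/s10.png

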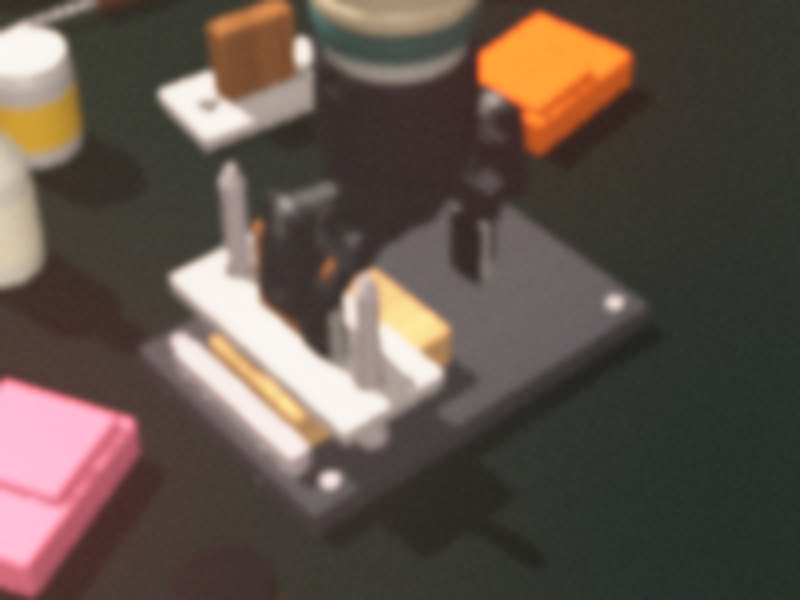

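View pics/t10f.png

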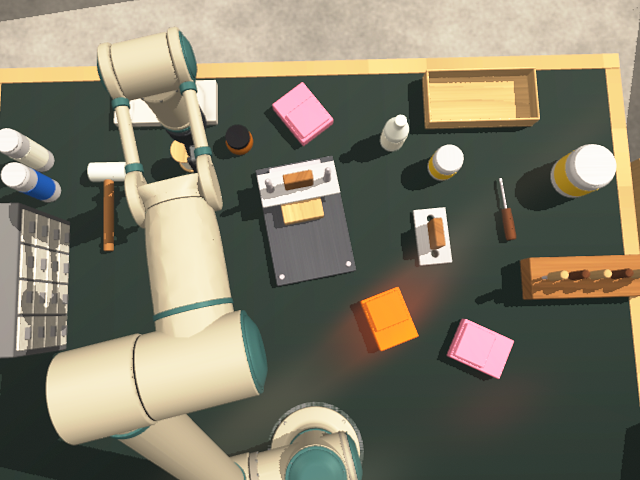

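```bash
python3 - <<'E'
from h import *
from rig import robot
sc=robot.grab_frame("scene");cv2.imwrite("pics/s11.png",cv2.resize(sc[260:320,235:315],None,fx=10,fy=10,interpolation=cv2.INTER_CUBIC))
a=cv2.imread("pics/t3f.png")[155:185,262:332];cv2.imwrite("pics/t11.png",cv2.resize(a,None,fx=11,fy=11,interpolation=cv2.INTER_CUBIC))
P=robot.camera_params("scene")
for dx in(0,-.005):
  L=[(.045+dx,.05,.052),(.045+dx,-.05,.052),(.045,.065,.038),(.045,-.065,.038)]
  print((proj(P,0,place([.6435,.0225,.168],L))-[235,260])*10)
  print((proj(robot.camera_params("top"),0,place([.6435,.0225,.168],L))-[262,155])*11)
E
```

```text
[[388.7419 334.799 ]
 [161.7258 128.3787]
 [427.31   405.8416]
 [134.1127 136.9519]]
[[142.1574 181.4293]
 [577.7004  97.7139]
 [ 81.4474 209.9193]
 [641.759  102.1714]]
[[404.4591 325.4558]
 [177.163  119.9543]
 [427.31   405.8416]
 [134.1127 136.9519]]
[[146.2969 202.6737]
 [582.0346 118.8691]
 [ 81.4474 209.9193]
 [641.759  102.1714]]
```

View pics/s11.png

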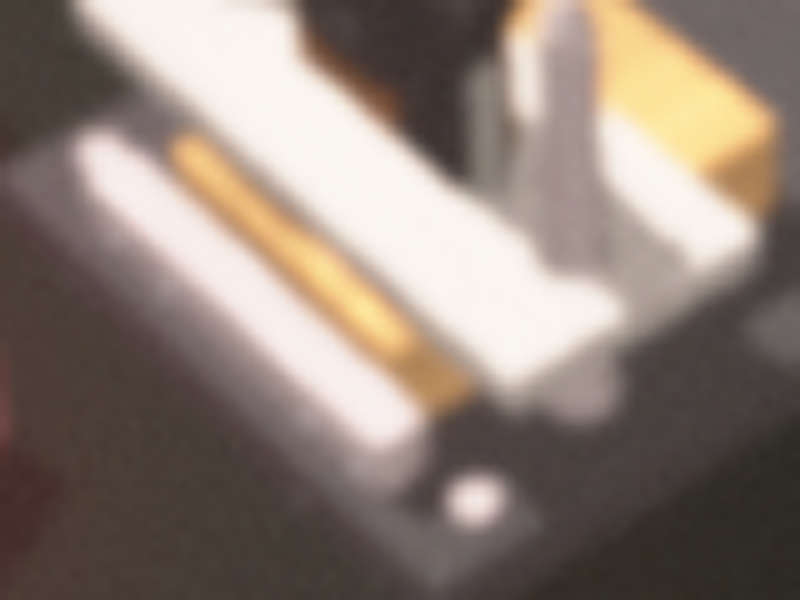

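View pics/t11.png

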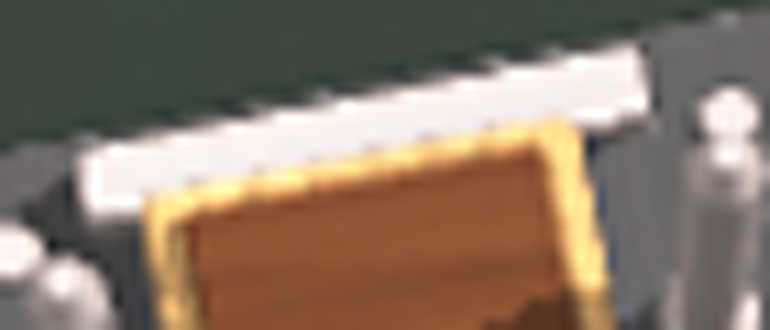

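The platen's corners match the prediction within about 1–2 mm. The block is against the stop and the other items I could see have not moved. Handing in.

```bash
python3 -c "
from rig import robot
print(robot.sense()['wrist_force']);print(robot.close_job())"
```

```text
[-0.14509006 -0.93591371 -0.50247556]
the job is handed in; nothing more can be done
None
```

I pushed the forming block up to the back stop, threaded the long platen over both posts, lowered it onto the block and let go. The job was handed in after about 16 s; no verdict is reported.

- **Block:** I pushed it until it stopped moving, with the force rising to about 8 N. In the pictures it looks flush and square. One picture estimate suggested a gap of 0–2 mm at the stop, which is within the measurement error and the 5 mm allowed. It was in the same place after the platen was seated.
- **Platen:** The left post was centred in its hole to well under 1 mm just before threading. I could not see the right hole that closely. The wrist force showed no sign of contact on the way down. At contact the underside was about 60 mm above the bench and the gripper was level to within 0.002 rad. After release, the platen's corners matched the predicted seated position to within about 1–2 mm.
- **Everything else:** In the last overhead picture, the other items I could see were where they started. The arm hid the yellow block and most of the spool, so I could not check those two. The gripper was clear and touching nothing.

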